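# Offer a post foot up to its studs

### The job

Clear the yellow tape measure off the steel plate: set it down in the red chest's open drawer, let go, and slide the drawer fully shut. Then pick up the blue post foot, carry it over the clamped fence without hitting the fence or disturbing anything else, and stop with it hovering level over the two studs, its holes lined up with them and its underside about a centimetre above the stud tips. It must not touch the plate or studs at any time; finish while still holding it there in the gripper, so that I can slip a gasket under it.

Things in the scene. Friction and masses are not known exactly. Their poses are not given: they have to be found in the camera images.
- tape: Yellow tape measure with black side discs, a box 52 (its x) x 30 (its y, the width to grip) x 50 mm high, 0.15 to 0.3 kg. It stands upright on the steel plate between the two studs, its x roughly along the stud line. Origin at the centre of its underside, z up.
- foot: Blue steel post foot, 0.3 to 0.5 kg: a flat foot 120 (x) x 50 (y) x 6 mm with a 20 mm through hole at x = -45 and x = +45 mm, and in its middle a square post 28 x 28 mm (sides along x and y) that rises to 78 mm above the underside, with a black cap 2 mm proud. Same either way round. Starts standing on the bench on the robot's right, beyond the fence. Origin at the centre of the underside, z up.
- plate: Fixed dark steel plate 270 (x) x 220 (y) x 6 mm on the bench, with a scribed white rectangle around the studs. Origin at the centre of its underside.
- studs (a point): Point midway between the tips of the two brass studs (8 mm diameter, standing 20 mm up from the plate's top, so the tips are 26 mm above the bench). The studs are at x = -45 and x = +45 mm of this frame: its x runs along the stud line, z up. The foot's holes belong over them.
- fence: Fixed aluminium square-tube fence 260 (x) x 30 (y) x 50 mm high standing on the plate's right-hand edge, with two screw clamps at x = -90 and +90 mm that rise to 98 mm above its underside (104 mm above the bench). Origin at the centre of its underside, which lies on the plate, 6 mm above the bench. It stands between the foot and the studs.
- drawer_in (a point): Point on the drawer's inner floor, mid-width, 56 mm behind the inner front wall, moving with the drawer: a good place to set a thing. x points into the chest (closing), z up; about 22 mm above the bench. Drawer inside 175 (x) x 158 (y) mm; walls 6 mm thick rise 60 mm above the floor; front panel's outer face at x = -77 mm.
- chest_drawer0_handle (a point): Middle of the drawer's steel bar handle, a level bar 100 mm long, 11 mm thick, 35 mm in front of the drawer's front panel and about 66 mm above the bench. Its axes are those of drawer_in: pushing along +x closes the drawer. From above, shut fingers can push the bar or the panel.
- chest_drawer0 (a joint): How far the drawer is pulled out in m: 0 is shut (at a stop), starts 0.12 to 0.145. Slides with 1 N of friction and stays where it is left.
- magnet1: Bystander: round steel holding magnet with a knob, 32 mm diameter, 24 mm high, loose on the plate. Origin under its centre.
- magnet2: Bystander: a second magnet like magnet1, loose on the plate.
- can: Bystander: paint can, 66 mm diameter, 170 mm high, standing beyond the plate or fence, on the far side of the bench. Origin under its centre.
- jar: Bystander: amber jar, 64 mm diameter, 85 mm high, also standing on the far side of the bench. Origin under its centre.
- hammer: Bystander: hammer lying at the right of the bench.
- wrench: Bystander: wrench lying on the left of the bench, beyond the chest.
- chest: Red chest fixed on the bench at the robot's left, 220 deep (x) x 200 wide x 104 mm high, its drawer open towards the robot; its top covers the part of the drawer that is not pulled out. Origin at the centre of its underside, x from front to back.

How it is judged:
By the outcome, as a careful person would: the job done as asked, in the order asked, and still so for the second after the job is handed in, while the arm keeps its last pose, push and grip.
It also fails if it takes over 72 s, if anything falls off the work surface, if the arm or the gripper's body presses on something with over 40 N, if the wrist force passes 120 N, or if a joint passes its speed limit or range.

### The arm

A 6-joint arm with a two-finger parallel gripper is mounted at the origin on the work surface. World frame = base frame: x ahead of the robot, y to its left, z up, the work surface at z = 0. Lengths are in mm, angles in rad, forces in N, time in s.
With the tool pointing down it reaches from about 325 to 875 mm from the base axis. Payload 4.4 kg.
Tool frame: the origin (TCP) lies where the fingers leave the gripper's body, on its centre line; the fingertips stand 73 mm ahead of it and the grasp point (between the pads) lies 54 mm ahead of it; z points along the fingers, y is the line along which they close (so a half turn about z gives the same grasp; the last joint's range is limited). The gripper opens to 85 mm and grips with 20 to 120 N. Pads are 22 mm wide; open, the fingers measure 114 mm over their backs; the gripper's body (76 mm by 85 mm) begins 54 mm behind the grasp point. The pads swing forward as they close: fully open they stand 13 mm farther back than shut.
Start: joints at [1.161, 0.207, 1.542, -0, 1.393, -0.15], TCP at [147.164, 555.851, 303.882] pointing down, gripper open.
Joint ranges: [-2.73, 2.73], [-0.86, 2.22], [0.23, 2.46], [-1.11, 4.25], [0.08, 2.63], [-2.82, 2.82]. Speed limits (rad/s): [2.79, 2.79, 3.14, 3.14, 3.14, 3.14].

### API

Orientations are given as a unit quaternion [x, y, z, w].
In Python, from plant import manip gives the robot as it stands. The module is installed in compiled form; this text tells all that it offers.
- The arm moves only by the shell command python3 -m handwheel 'ROWS' [FORCE]. ROWS is JSON, a list of rows, each a list of 7 numbers: the turn, a rotation vector about the world's x, y, z in degrees, then the shift along the world's x, y, z in mm, then the opening, from 0 (shut) to 1 (fully open). In form: [[rx, ry, rz, x, y, z, jaw], ...]. A call has 1 to 8 rows; each row is the pose to reach, as a shift and turn from the pose commanded when the call began; what a row does not reach only later rows make up. A row lasts 1/8 s, in which the tool goes at most 62.5 mm and 10.7 degrees, less where a joint would pass 70% of its speed; a pose out of reach is approached as far as the arm can. A call with a gripper value outside its range is refused whole. The fingers move at their own pace and stop on an object; FORCE is the grip in N (left out, the last holds). Time passes only in rows, so rows that repeat a pose let the fingers close. It gives the time, the measured TCP pose, the force, the opening and the grip force at its end, in the units of the state.
- manip.state(): the state, without advancing time (a new reading comes with each control period).
- manip.get_image(name): name is "scene" or "top"; returns the picture (400x640x3 uint8, red, green, blue); there is no depth.
- manip.camera_info(name): a dict with "camera_matrix" (3x3 intrinsics, pixels), "dist_coeffs" ([k1, k2, p1, p2, k3] as OpenCV has them; the pictures are not rectified), "origin" and "attitude" of the camera in the world. Camera axes: x right, y up, looking along -z (the intrinsics and any distortion apply to the point x, -y, -z); pixel columns grow to the right and rows downward; lengths in mm; the calibration is good to about 2 mm. A picture is of the moment at which its call begins. camera_info takes no time and is no camera call.
- manip.hand_in(): hands the job in; it is judged then, once.
The state is a dict: "time_s": time; "joints": joint angles; "dq": joint speeds; "effort": joint torques, N m; "tool_pos": TCP position; "ee_rot": TCP orientation; "wrist_force": force on the tool from outside, world axes, zero at the start; "moment": the same for the moment, N m; "grip_width": opening from 0.0 (shut) to 1.0 (fully open); "finger_force": force on a finger pad.
Only numpy, scipy, OpenCV 4.12 (cv2) and the standard library are available. Lean on these libraries where they do the work, as an engineer would, in place of code of your own. Each camera call takes 0.05 s, during which the arm holds its last target. There are 200 camera calls.

## Working session

There is one attempt and no reset: what is moved stays moved. The work goes in short steps, Python scripts to look and compute and a shell command to move; the robot and the scene stay as the last step left them, time stands still between calls to the robot, and variables do not carry over. Pictures are saved under pics/ and viewed, at most 10 in all, crops included, and the job is handed in when it is done.

```bash
mkdir -p pics
cat > h.py <<'E'
import numpy as np, cv2
from scipy.spatial.transform import Rotation as R
from plant import manip
def cam(n):
    c=manip.camera_info(n); return c
def snap(n,f,crop=None,s=1):
    im=manip.get_image(n)[:,:,::-1]
    cv2.imwrite('pics/full_'+f,im)
    if crop: x0,y0,x1,y1=crop; im=im[y0:y1,x0:x1]
    cv2.imwrite('pics/'+f,cv2.resize(im,None,fx=s,fy=s,interpolation=cv2.INTER_CUBIC))
def att(c):
    a=np.array(c['attitude'],float); return R.from_quat(a).as_matrix() if a.size==4 else a.reshape(3,3)
def ray(c,uv):
    K=np.array(c['camera_matrix'],float);d=np.array(c['dist_coeffs'],float)
    p=cv2.undistortPoints(np.array(uv,float).reshape(-1,1,2),K,d).reshape(-1,2)
    v=np.c_[p[:,0],-p[:,1],-np.ones(len(p))]@att(c).T
    return np.array(c['origin'],float),v
def onz(n,uv,z):
    o,v=ray(cam(n),uv); z=np.broadcast_to(z,len(v)); return o+v*((z-o[2])/v[:,2])[:,None]
def proj(n,P):
    c=cam(n);K=np.array(c['camera_matrix'],float);d=np.array(c['dist_coeffs'],float)
    q=(np.array(P,float).reshape(-1,3)-c['origin'])@att(c); q=q*[1,-1,-1]
    return cv2.projectPoints(q,np.zeros(3),np.zeros(3),K,d)[0].reshape(-1,2)
E
python3 - <<'E'
from h import *
for n in('scene','top'):
    print(cam(n)); snap(n,n+'0.png',None,1.25)
print(manip.state())
E
```

```text
{'camera_matrix': array([[420.69886978,   0.        , 310.56407299],
       [  0.        , 420.69886978, 199.13373572],
       [  0.        ,   0.        ,   1.        ]]), 'dist_coeffs': array([-0.00054865,  0.        ,  0.        ,  0.        ,  0.        ]), 'origin': array([1026.37882965, -580.8005026 , 1054.37893369]), 'attitude': array([0.29596585, 0.09983403, 0.30035118, 0.90123613])}
{'camera_matrix': array([[445.46190956,   0.        , 319.17439705],
       [  0.        , 445.46190956, 197.6792207 ],
       [  0.        ,   0.        ,   1.        ]]), 'dist_coeffs': array([-0.0414849,  0.       ,  0.       ,  0.       ,  0.       ]), 'origin': array([ 360.30685107,   16.08237832, 1385.43765987]), 'attitude': array([ 0.06249184, -0.0700173 , -0.69400497,  0.71382733])}
{'time_s': 0.1, 'joints': array([ 1.16152393e+00,  2.07363904e-01,  1.54286233e+00,  1.26906359e-05,
        1.39350383e+00, -1.50493735e-01]), 'dq': array([-0.00054442, -0.00028788, -0.00324389,  0.00020649,  0.00109629,
        0.00028087]), 'effort': array([-6.44181127e-04, -3.84088612e+01, -2.92547661e+01, -1.06306700e-04,
        4.80981718e-03,  1.26032185e-05]), 'tool_pos': array([146.92391755, 555.33883572, 302.80088217]), 'ee_rot': array([ 1.29029643e-01,  9.91640161e-01, -1.02539375e-03, -3.01224078e-04]), 'wrist_force': array([-0.26863364,  0.27941412, -0.36734137]), 'moment': array([-0.04465982, -0.03835945, -0.02421561]), 'finger_force': 0.0, 'grip_width': 0.9988736791088026}
```

View pics/top0.png

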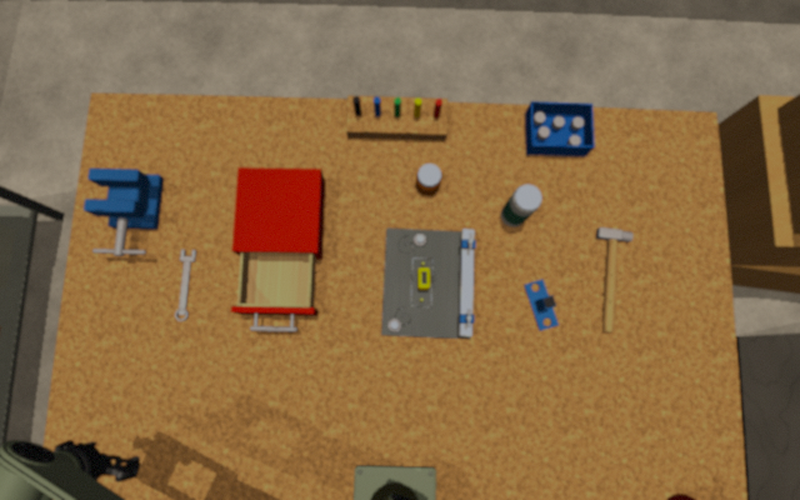

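View pics/scene0.png

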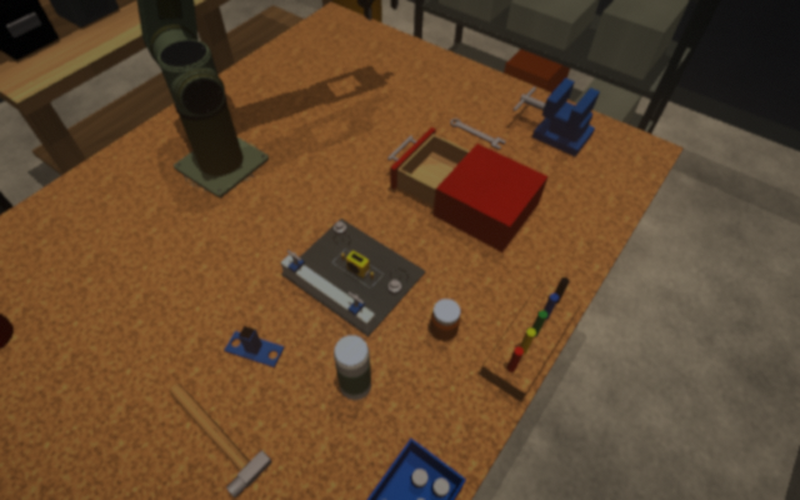

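The top view shows the plate at about (427,282), the tape at (424,278), the foot at (541,304) and the drawer front at y≈310. I'll enlarge it.

Run:
```python
from h import *
im=np.mean([manip.get_image('top') for _ in range(3)],0)[:,:,::-1]; 
def crop(im,x0,y0,x1,y1,s,f): cv2.imwrite('pics/'+f,cv2.resize(im[y0:y1,x0:x1],None,fx=s,fy=s,interpolation=cv2.INTER_CUBIC).clip(0,255))
crop(im,300,175,460,275,5,'t1.png')   # u=300+px/5
# drawer and plate from scene
im2=np.mean([manip.get_image('scene') for _ in range(3)],0)[:,:,::-1]
a=cv2.resize(im[190:270,180:260],None,fx=5,fy=5,interpolation=cv2.INTER_CUBIC)
b=cv2.resize(im2[170:300,175:345],(400,306),interpolation=cv2.INTER_CUBIC)
c=np.zeros((400,800,3));c[:,:400]=a;c[:306,400:]=b
cv2.imwrite('pics/t2.png',c.clip(0,255))
```

```text
[ WARN:0@2.410] global loadsave.cpp:1063 imwrite_ Unsupported depth image for selected encoder is fallbacked to CV_8U.
```

View pics/t1.png

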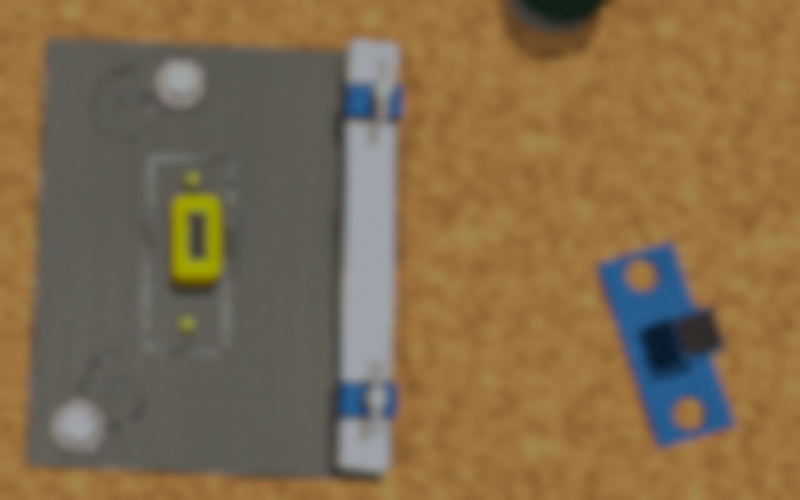

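View pics/t2.png

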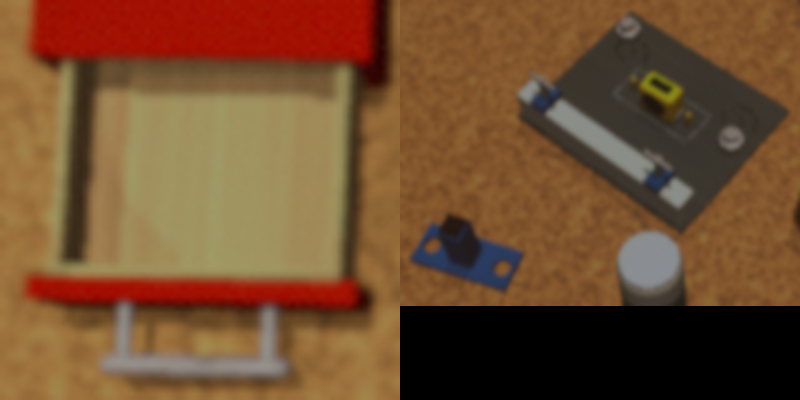

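The crops show:
- **Stud tips:** (193,179) and (187,323).
- **Tape top:** about (197,239).
- **Foot holes:** (640,276) and (688,412).
- **Post cap:** (698,333).
- **Handle ends:** (103,367) and (287,370).
- **Clamps on the fence:** y≈101 and y≈399.

Run:
```python
from h import *
np.set_printoptions(precision=1,suppress=True)
def T(pts,x0,y0,s): return [(x0+(a+.5)/s-.5,y0+(b+.5)/s-.5) for a,b in pts]
def show(l,n,pts,z,o):
    P=onz(n,T(pts,*o),z); d=P[0]-P[-1]; print(l,P.tolist() if 0 else P[:,:2].round(1).tolist(),'mid',P.mean(0)[:2],'d',np.linalg.norm(d[:2]).round(1),'ang',np.degrees(np.arctan2(d[1],d[0])).round(1))
o=(300,175,5);q=(180,190,5);s=(175,170,400/170)
show('studs','top',[(193,179),(187,323)],26,o)
show('tape','top',[(197,195),(197,285)],50,o)
show('tapew','top',[(172,239),(222,239)],50,o)
show('holes','top',[(640,276),(688,412)],6,o)
show('footc','top',[(598,265),(671,243),(733,426),(659,447)],6,o)
show('cap','top',[(698,333)],80,o)
show('plateL','top',[(47,40),(27,465)],6,o)
show('fence','top',[(374,41),(363,472)],56,o)
show('mags','top',[(181,82),(77,425)],20,o)
show('handle','top',[(103,367),(287,370)],66,q)
show('panelends','top',[(27,298),(360,305)],86,q)
show('chestfront','top',[(33,57),(378,64)],104,q)
show('Sholes','scene',[(503-400,268),(434-400,246)],6,s)
show('Scap','scene',[(459-400,223)],80,s)
show('Smags','scene',[(732-400,137),(628-400,27)],20,s)
show('Sstuds','scene',[(688-400,115),(634-400,78)],26,s)
show('Stape','scene',[(662-400,87)],50,s)
```

```text
studs [[580.4, -54.8], [491.2, -52.9]] mid [535.8 -53.8] d 89.2 ang -1.3
tape [[566.7, -56.2], [511.9, -57.2]] mid [539.3 -56.7] d 54.8 ang 1.1
tapew [[539.4, -41.6], [540.3, -71.8]] mid [539.8 -56.7] d 30.2 ang 91.6
holes [[530.2, -336.9], [446.3, -365.5]] mid [ 488.3 -351.2] d 88.6 ang 18.8
footc [[536.4, -310.5], [551.6, -356.9], [438.4, -393.4], [424.4, -347.0]] mid [ 487.7 -351.9] d 117.8 ang 18.0
cap [[488.2, -351.9]] mid [ 488.2 -351.9] d 0.0 ang 0.0
plateL [[670.2, 38.5], [403.3, 42.4]] mid [536.7  40.4] d 266.9 ang -0.9
fence [[664.3, -162.6], [402.9, -157.3]] mid [ 533.6 -159.9] d 261.4 ang -1.2
mags [[642.6, -46.5], [427.8, 12.5]] mid [535.2 -17. ] d 222.8 ang -15.4
handle [[405.8, 349.1], [407.3, 241.0]] mid [406.5 295. ] d 108.2 ang 90.8
panelends [[443.4, 391.3], [445.2, 197.4]] mid [444.3 294.3] d 193.9 ang 90.5
chestfront [[582.5, 394.0], [584.3, 192.0]] mid [583.4 293. ] d 202.0 ang 90.5
Sholes [[531.6, -339.4], [447.8, -367.6]] mid [ 489.7 -353.5] d 88.4 ang 18.6
Scap [[490.1, -346.8]] mid [ 490.1 -346.8] d 0.0 ang 0.0
Smags [[641.3, -46.4], [426.0, 10.3]] mid [533.7 -18. ] d 222.7 ang -14.7
Sstuds [[580.3, -56.3], [489.7, -52.8]] mid [535.  -54.5] d 90.6 ang -2.2
Stape [[539.0, -54.9]] mid [539.  -54.9] d 0.0 ang 0.0
```

Both cameras agree. Tape is at (539,-56), studs at (535.5,-54) with yaw -1.5°, foot at (488.5,-352) with yaw 18.5°, and drawer_in at about (518.5,296). I'm moving to the tape.

```bash
python3 -m handwheel '[[0,0,2,16,-25,0,1],[0,0,4,48,-75,0,0.9],[0,0,6,80,-125,0,0.9],[0,0,8,112,-175,0,0.9],[0,0,10,144,-225,0,0.9],[0,0,12,176,-275,0,0.9],[0,0,14,208,-325,0,0.9],[0,0,15,240,-375,0,0.9]]' 40 && python3 -m handwheel '[[0,0,0,32,-50,-20,0.9],[0,0,0,64,-100,-40,0.9],[0,0,0,96,-150,-60,0.9],[0,0,0,128,-200,-80,0.9],[0,0,0,145,-228,-100,0.9],[0,0,0,152,-237,-120,0.9],[0,0,0,152,-237,-120,0.9],[0,0,0,152,-237,-120,0.9]]'; python3 -c "
from h import *
print(R.from_quat(manip.state()['ee_rot']).as_matrix().round(3)); snap('top','a.png',(300,175,460,275),5)"
```

```text
time_s: 1.4
tool_pos: [387.9, 179.2, 304.3]
ee_rot: [-0.002, 1.0, 0.0, 0.001]
wrist_force: [-0.6, 0.7, 0.2]
grip_width: 0.904
finger_force: 0.0
time_s: 2.4
tool_pos: [539.2, -55.7, 184.5]
ee_rot: [-0.002, 1.0, 0.0, 0.0]
wrist_force: [-0.2, -0.6, -0.1]
grip_width: 0.902
finger_force: 0.0
[[-1.    -0.003  0.   ]
 [-0.003  1.     0.   ]
 [-0.     0.    -1.   ]]
```

```bash
python3 -m handwheel '[[0,0,0,0,0,-20,0.9],[0,0,0,0,0,-45,0.9],[0,0,0,0,0,-68,0.9],[0,0,0,0,0,-84,0.9],[0,0,0,0,0,-92,0.9],[0,0,0,0,0,-92,0.8],[0,0,0,0,0,-92,0.5],[0,0,0,0,0,-92,0.2]]' 40 && python3 -m handwheel '[[0,0,0,0,0,0,0.1],[0,0,0,0,0,0,0.1],[0,0,0,0,0,0,0.1],[0,0,0,0,0,0,0.1]]'
```

```text
time_s: 3.45
tool_pos: [539.8, -56.3, 92.7]
ee_rot: [-0.001, 1.0, -0.0, 0.001]
wrist_force: [-0.1, 0.0, 0.3]
grip_width: 0.381
finger_force: 0.0
time_s: 3.95
tool_pos: [539.9, -56.4, 92.8]
ee_rot: [-0.001, 1.0, -0.0, 0.001]
wrist_force: [-0.2, -0.4, 5.1]
grip_width: 0.351
finger_force: 40.2
```

```bash
python3 -m handwheel '[[0,0,0,0,0,8,0.1],[0,0,0,0,0,25,0.1],[0,0,0,0,0,50,0.1],[0,0,0,0,0,80,0.1],[0,0,0,-1,10,110,0.1],[0,0,0,-3,30,130,0.1],[0,0,0,-5,65,135,0.1],[0,0,0,-7,105,135,0.1]]' && python3 -m handwheel '[[0,0,0,-3,45,0,0.1],[0,0,0,-6,90,0,0.1],[0,0,0,-9,135,0,0.1],[0,0,0,-11,175,0,0.1],[0,0,0,-13,210,0,0.1],[0,0,0,-14,235,0,0.1],[0,0,0,-14,247,0,0.1],[0,0,0,-14,247,0,0.1]]'; python3 -c "
from h import *
im=manip.get_image('top')[190:270,180:260,::-1];im2=manip.get_image('scene')[95:175,290:450,::-1]
a=cv2.resize(im,(400,400));b=cv2.resize(im2,(800-400,200));c=np.zeros((400,800,3),np.uint8);c[:,:400]=a;c[:200,400:]=b
cv2.imwrite('pics/b.png',c)"
```

```text
time_s: 4.95
tool_pos: [532.4, 49.4, 228.7]
ee_rot: [-0.001, 1.0, -0.0, 0.001]
wrist_force: [0.1, 0.1, -2.3]
grip_width: 0.345
finger_force: 39.5
time_s: 5.95
tool_pos: [518.0, 296.1, 227.1]
ee_rot: [-0.002, 1.0, -0.0, 0.0]
wrist_force: [-0.5, -0.1, -2.1]
grip_width: 0.341
finger_force: 39.6
```

View pics/b.png

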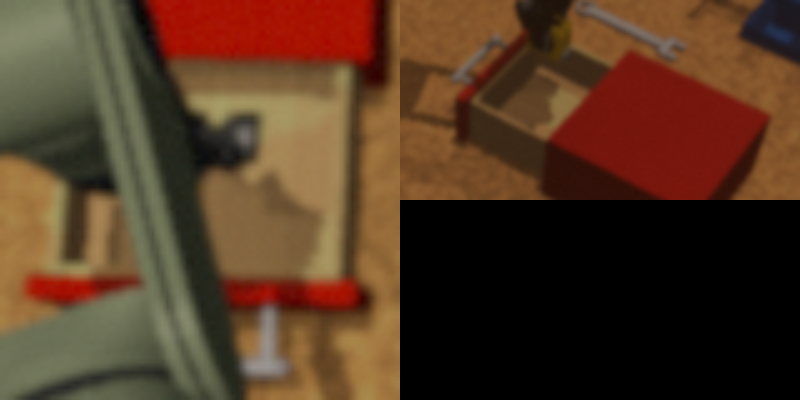

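The tape is held over the drawer, with clearance all round. I'm lowering it.

```bash
python3 -m handwheel '[[0,0,0,0,0,-20,0.1],[0,0,0,0,0,-50,0.1],[0,0,0,0,0,-80,0.1],[0,0,0,0,0,-100,0.1],[0,0,0,0,0,-110,0.1],[0,0,0,0,0,-114,0.1],[0,0,0,0,0,-116.5,0.1],[0,0,0,0,0,-116.5,0.1]]'
```

```text
time_s: 7.05
tool_pos: [518.6, 296.1, 111.1]
ee_rot: [-0.002, 1.0, 0.0, 0.001]
wrist_force: [0.5, 0.9, -1.9]
grip_width: 0.344
finger_force: 39.5
```

```bash
python3 -m handwheel '[[0,0,0,0,0,-0.7,0.1],[0,0,0,0,0,-1.4,0.1],[0,0,0,0,0,-1.4,0.1]]'
```

```text
time_s: 7.42
tool_pos: [518.1, 295.9, 109.1]
ee_rot: [-0.002, 1.0, 0.0, 0.0]
wrist_force: [0.9, 0.9, -1.1]
grip_width: 0.346
finger_force: 39.5
```

```bash
python3 -m handwheel '[[0,0,0,0,0,-0.7,0.1],[0,0,0,0,0,-1.2,0.1],[0,0,0,0,0,-1.2,0.1]]'
```

```text
time_s: 7.8
tool_pos: [518.9, 295.9, 108.8]
ee_rot: [-0.002, 1.0, 0.0, 0.001]
wrist_force: [-1.2, -2.1, 5.4]
grip_width: 0.347
finger_force: 40.3
```

Contact made. I'm releasing the tape, retreating, and coming down in front of the handle with the fingers shut.

```bash
python3 -m handwheel '[[0,0,0,0,0,0.5,0.4],[0,0,0,0,0,0.5,0.6],[0,0,0,0,0,0.5,0.75],[0,0,0,0,0,0.5,0.75],[0,0,0,0,0,15,0.75],[0,0,0,0,0,45,0.75],[0,0,0,0,0,90,0.75],[0,0,0,0,0,130,0.75]]' && python3 -m handwheel '[[0,0,0,-20,0,0,0.5],[0,0,0,-60,0,0,0.2],[0,0,0,-105,-1,0,0],[0,0,0,-140,-1,0,0],[0,0,0,-158,-2,-20,0],[0,0,0,-158,-2,-60,0],[0,0,0,-158,-2,-95,0],[0,0,0,-158,-2,-117,0]]' && python3 -m handwheel '[[0,0,0,0,0,-3,0],[0,0,0,0,0,-3,0]]'; python3 -c "
from h import *
im=manip.get_image('scene')[80:180,290:450,::-1]
cv2.imwrite('pics/c.png',cv2.resize(im,(800,500),interpolation=2))"
```

```text
time_s: 8.8
tool_pos: [518.5, 296.0, 240.5]
ee_rot: [-0.002, 1.0, 0.0, 0.001]
wrist_force: [-0.6, 1.2, -0.3]
grip_width: 0.749
finger_force: 0.0
time_s: 9.8
tool_pos: [359.7, 293.7, 120.2]
ee_rot: [-0.002, 1.0, -0.0, -0.0]
wrist_force: [-0.5, 0.3, 0.5]
grip_width: 0.0
finger_force: 0.0
time_s: 10.05
tool_pos: [360.9, 294.2, 118.9]
ee_rot: [-0.002, 1.0, 0.0, 0.001]
wrist_force: [0.4, 0.2, 0.6]
grip_width: 0.003
finger_force: 0.0
```

View pics/c.png

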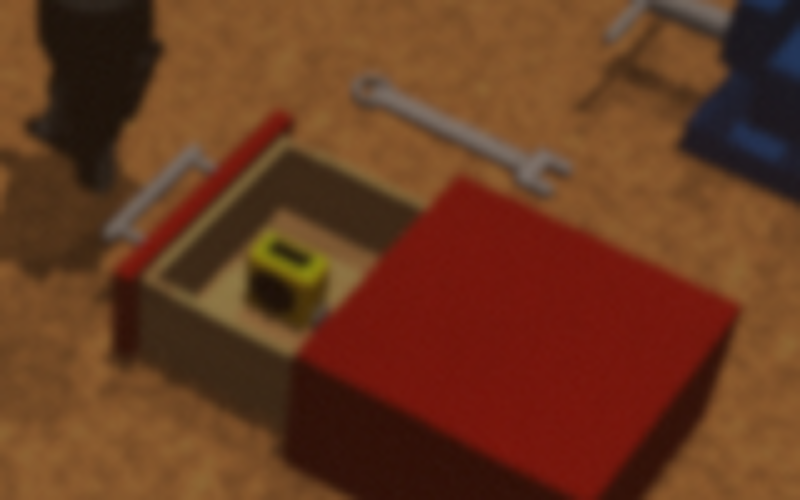

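The tape stands upright in the drawer (about (288,275)) and the fingers are in front of the bar. I'm pushing it shut.

```bash
python3 -m handwheel '[[0,0,0,10,0,0,0],[0,0,0,22,0,0,0],[0,0,0,32,0.2,0,0],[0,0,0,43,0.4,0,0],[0,0,0,55,0.6,0,0],[0,0,0,68,0.8,0,0],[0,0,0,81,1,0,0],[0,0,0,94,1.2,0,0]]' && python3 -m handwheel '[[0,0,0,12,0.2,0,0],[0,0,0,24,0.4,0,0],[0,0,0,35,0.5,0,0],[0,0,0,43,0.6,0,0],[0,0,0,49,0.6,0,0],[0,0,0,53,0.6,0,0],[0,0,0,56,0.6,0,0],[0,0,0,57,0.6,0,0]]'
```

```text
time_s: 11.1
tool_pos: [455.0, 294.9, 117.6]
ee_rot: [-0.001, 1.0, -0.0, -0.0]
wrist_force: [-0.6, -0.5, 0.7]
grip_width: -0.001
finger_force: 0.7
time_s: 12.1
tool_pos: [511.2, 295.8, 117.8]
ee_rot: [-0.002, 1.0, 0.0, 0.0]
wrist_force: [-1.3, 0.4, -0.1]
grip_width: 0.0
finger_force: 0.5
```

```bash
python3 -m handwheel '[[0,0,0,2,0,0,0],[0,0,0,4,0,0,0],[0,0,0,6,0,0,0],[0,0,0,8,0,0,0],[0,0,0,10,0,0,0],[0,0,0,12,0,0,0]]'
```

```text
time_s: 12.85
tool_pos: [518.9, 295.9, 117.6]
ee_rot: [-0.002, 1.0, -0.001, -0.006]
wrist_force: [-17.2, 1.0, 13.9]
grip_width: 0.002
finger_force: 8.8
```

It hit the stop at 17 N. I'm backing off, then moving to the foot.

```bash
python3 -m handwheel '[[0,0,0,-6,0,0,0],[0,0,0,-18,0,0,0],[0,0,0,-34,0,5,0],[0,0,0,-40,0,30,0],[0,0,0,-40,0,70,0.1],[0,0,0,-38,-15,110,0.2],[0,0,0,-36,-45,140,0.4],[0,0,0,-35,-90,150,0.6]]' && python3 -m handwheel '[[0,0,2,0,-58,0,0.7],[0,0,5,0,-116,0,0.8],[0,0,8,0,-174,0,0.9],[0,0,11,0,-232,0,1],[0,0,14,0,-290,0,1],[0,0,17,0,-348,0,1],[0,0,18.5,0,-406,0,1],[0,0,18.5,0,-464,0,1]]' && python3 -m handwheel '[[0,0,0,0,-45,0,1],[0,0,0,0,-75,0,1],[0,0,0,0,-94,0,1],[0,0,0,0,-94,0,1]]'
python3 - <<'E'
from h import *
s=manip.state();print(R.from_quat(s['ee_rot']).as_matrix().round(3))
im=manip.get_image('top')[120:290,160:480,::-1]
cv2.imwrite('pics/d.png',cv2.resize(im,(800,425),interpolation=2))
E
```

```text
time_s: 13.85
tool_pos: [488.8, 205.8, 271.0]
ee_rot: [-0.003, 1.0, 0.001, 0.003]
wrist_force: [-0.1, 0.1, -0.3]
grip_width: 0.59
finger_force: 0.0
time_s: 14.85
tool_pos: [487.5, -259.7, 268.2]
ee_rot: [-0.162, 0.987, -0.0, 0.0]
wrist_force: [0.8, 0.8, 0.8]
grip_width: 1.001
finger_force: 0.0
time_s: 15.35
tool_pos: [487.9, -352.7, 267.8]
ee_rot: [-0.162, 0.987, 0.0, 0.0]
wrist_force: [0.0, -1.0, -0.3]
grip_width: 1.0
finger_force: 0.0
[[-0.948 -0.319  0.   ]
 [-0.319  0.948  0.   ]
 [-0.     0.    -1.   ]]
```

View pics/d.png

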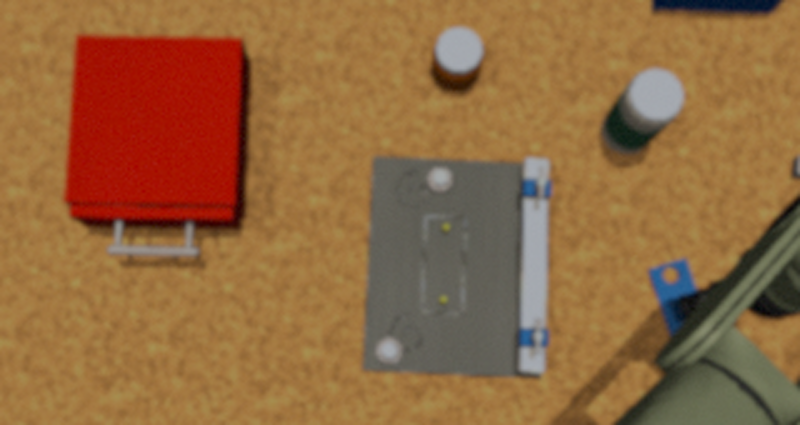

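The drawer is shut flush, the magnets, can and jar haven't moved, and the studs are now in plain view at (446,227) and (443,299). I'm descending on the foot.

```bash
python3 -m handwheel '[[0,0,0,0.5,0.5,-25,1],[0,0,0,0.5,0.5,-65,1],[0,0,0,0.5,0.5,-105,1],[0,0,0,0.5,0.5,-140,1],[0,0,0,0.5,0.5,-157,1],[0,0,0,0.5,0.5,-162,0.8],[0,0,0,0.5,0.5,-162,0.5],[0,0,0,0.5,0.5,-162,0.2]]' 60 && python3 -m handwheel '[[0,0,0,0,0,0,0.1],[0,0,0,0,0,0,0.1],[0,0,0,0,0,0,0.1],[0,0,0,0,0,0,0.1]]'
python3 - <<'E'
from h import *
im=np.mean([manip.get_image('top') for _ in range(3)],0)
def cen(box):
    x0,y0,x1,y1=box; a=im[y0:y1,x0:x1]; w=np.clip(a[:,:,0]-a[:,:,2]-25,0,None); yy,xx=np.mgrid[y0:y1,x0:x1]; return (w*xx).sum()/w.sum(),(w*yy).sum()/w.sum()
uv=[cen((332,205,345,217)),cen((331,233,344,246))];print(uv)
P=onz('top',uv,26);print(P,P.mean(0),np.linalg.norm(P[0]-P[1]))
s=manip.state();print(R.from_quat(s['ee_rot']).as_matrix().round(3))
E
```

```text
time_s: 16.4
tool_pos: [489.6, -352.6, 107.6]
ee_rot: [-0.162, 0.987, -0.001, 0.001]
wrist_force: [-0.7, -0.3, -0.4]
grip_width: 0.386
finger_force: 0.0
time_s: 16.9
tool_pos: [489.5, -352.5, 107.6]
ee_rot: [-0.162, 0.987, -0.001, 0.001]
wrist_force: [-1.9, 1.8, 6.0]
grip_width: 0.322
finger_force: 60.7
[(np.float64(337.9654775604143), np.float64(210.42232451093213)), (np.float64(336.8403361344539), np.float64(239.39735894357742))]
[[580.28676269 -54.10090918  26.        ]
 [490.57148543 -52.38812664  26.        ]] [535.42912406 -53.24451791  26.        ] 89.73162540527191
[[-0.947 -0.32   0.002]
 [-0.32   0.947 -0.002]
 [-0.001 -0.002 -1.   ]]
```

Gripped at 27.4 mm with the TCP 107.6 above the underside. I'm lifting it and carrying it over the fence.

```bash
python3 -m handwheel '[[0,0,0,0,0,5,0.1],[0,0,0,0,0,17,0.1],[0,0,0,0,0,37,0.1],[0,0,0,0,0,62,0.1],[0,0,0,0,0,90,0.1],[0,0,0,0,0,115,0.1],[0,0,0,0,0,135,0.1],[0,0,0,0,0,150,0.1]]' 80 && python3 -m handwheel '[[0,0,-1,2,10,5,0.1],[0,0,-4,6,35,5,0.1],[0,0,-7,11,70,5,0.1],[0,0,-10,17,110,5,0.1],[0,0,-13,23,150,5,0.1],[0,0,-16,29,190,5,0.1],[0,0,-19,35,230,5,0.1],[0,0,-20,40,265,5,0.1]]' && python3 -m handwheel '[[0,0,0,4,18,0,0.1],[0,0,0,6,29,0,0.1],[0,0,0,6,34,0,0.1],[0,0,0,6,34,0,0.1],[0,0,0,6,34,0,0.1]]';  python3 - <<'E'
from h import *
s=manip.state();print(R.from_quat(s['ee_rot']).as_matrix().round(3))
E
```

```text
time_s: 18.05
tool_pos: [488.9, -352.1, 258.1]
ee_rot: [-0.162, 0.987, -0.001, 0.001]
wrist_force: [0.5, 0.7, -5.4]
grip_width: 0.318
finger_force: 79.0
time_s: 19.05
tool_pos: [528.0, -84.5, 260.0]
ee_rot: [0.012, 1.0, 0.001, -0.001]
wrist_force: [0.4, 0.1, -4.8]
grip_width: 0.319
finger_force: 79.3
time_s: 19.68
tool_pos: [534.6, -53.7, 260.8]
ee_rot: [0.012, 1.0, -0.0, -0.0]
wrist_force: [-0.7, -0.8, -4.3]
grip_width: 0.319
finger_force: 79.6
[[-1.     0.024 -0.   ]
 [ 0.024  1.    -0.   ]
 [ 0.    -0.    -1.   ]]
```

```bash
python3 -m handwheel '[[0,0,0,0.5,0,-12,0.1],[0,0,0,0.5,0,-35,0.1],[0,0,0,0.5,0,-60,0.1],[0,0,0,0.5,0,-80,0.1],[0,0,0,0.5,0,-95,0.1],[0,0,0,0.5,0,-105,0.1],[0,0,0,0.5,0,-109,0.1],[0,0,0,0.5,0,-109,0.1]]'
python3 - <<'E'
from h import *
a=np.mean([manip.get_image('top') for _ in range(3)],0)[190:260,300:380,::-1]
b=np.mean([manip.get_image('scene') for _ in range(3)],0)[180:240,240:320,::-1]
c=np.zeros((350,800,3));c[:,:400]=cv2.resize(a,(400,350),interpolation=2);c[:300,400:]=cv2.resize(b,(400,300),interpolation=2)
cv2.imwrite('pics/e.png',c.clip(0,255).astype(np.uint8))
E
```

```text
time_s: 20.68
tool_pos: [535.4, -52.9, 152.0]
ee_rot: [0.012, 1.0, -0.0, 0.0]
wrist_force: [-0.2, 0.5, -4.1]
grip_width: 0.321
finger_force: 79.6
```

View pics/e.png

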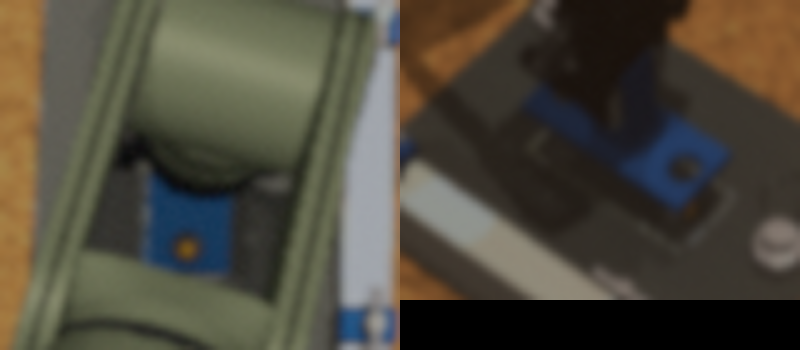

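The stud shows in the near hole (187,248) in the top view. In the scene view the far hole is at (685,168). I'll check both against the stud positions.

Run:
```python
from h import *
f=lambda x,y,x0,y0,s=5:(x0+(x+.5)/s-.5,y0+(y+.5)/s-.5)
z=152-107.6+6
print(onz('top',[f(187,248,300,190)],z),onz('top',[f(143,270,300,190),f(228,274,300,190)],z))
print(onz('scene',[f(285,168,240,180)],z),onz('scene',[f(333,150,240,180),f(285,210,240,180)],z))
```

```text
[[488.83932615 -51.62667749  50.4       ]] [[474.91790804 -25.52871551  50.4       ]
 [473.93520589 -76.50570154  50.4       ]]
[[578.1649861  -54.82615998  50.4       ]] [[592.71136435 -28.06005381  50.4       ]
 [596.07168297 -77.7192461   50.4       ]]
```

```bash
python3 -m handwheel '[[0,0,0,0.5,-0.2,-3,0.1],[0,0,0,1.2,-0.4,-6,0.1],[0,0,0,1.2,-0.4,-8.2,0.1],[0,0,0,1.2,-0.4,-8.2,0.1],[0,0,0,1.2,-0.4,-8.2,0.1],[0,0,0,1.2,-0.4,-8.2,0.1]]'
python3 - <<'E'
from h import *
a=np.mean([manip.get_image('top') for _ in range(3)],0)[190:260,300:380,::-1]
b=np.mean([manip.get_image('scene') for _ in range(3)],0)[180:240,240:320,::-1]
c=np.zeros((350,800,3));c[:,:400]=cv2.resize(a,(400,350),interpolation=2);c[:300,400:]=cv2.resize(b,(400,300),interpolation=2)
cv2.imwrite('pics/f.png',(c*1.6).clip(0,255).astype(np.uint8))
s=manip.state();print(s['tool_pos'],R.from_quat(s['ee_rot']).as_matrix().round(3))
# expected hole centre pixels if aligned
for n,x0,y0,P in(('top',300,190,[490.5,-52.4,42]),('scene',240,180,[580.3,-54.7,42])):
    print(n,(proj(n,P)-[x0,y0]+.5)*5-.5)
E
```

```text
time_s: 21.72
tool_pos: [536.5, -53.3, 143.7]
ee_rot: [0.012, 1.0, -0.0, 0.0]
wrist_force: [-1.2, -0.3, -5.7]
grip_width: 0.319
finger_force: 79.6
[536.3730031  -53.2276857  143.62196102] [[-1.     0.023  0.   ]
 [ 0.023  1.    -0.   ]
 [-0.    -0.    -1.   ]]
top [[187.60236671 246.60715041]]
scene [[288.44220721 177.85235676]]
```

View pics/f.png

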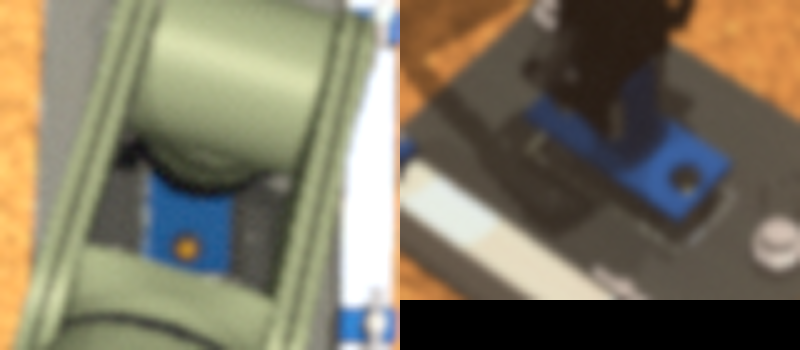

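In both views the holes sit within about 1 mm of the stud line: top (187,248) and scene (687,179). The foot is level with its underside at about 36 mm, so I'm handing in.

```bash
python3 -c "
from plant import manip
print(manip.hand_in())"
```

```text
the job is handed in; nothing more can be done
None
```

I handed the job in: the tape measure is in the fully shut drawer, and the gripper is holding the blue foot level over the studs, its holes within about 1 mm of them and its underside about 10 mm above the tips (21.7 s used).

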